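# Tip two parts bins to find the inspection stamp, then push that bin into the dispatch bay

## Task

One of the two blue parts bins has a round yellow inspection stamp underneath. Check both, the left one first: with a fingertip against the inside of its high back wall, push the bin against the metal stop bar and tip it up steeply, past 60 degrees, keep it there a moment to see its underside, and let it down flat with the finger, neither dropping it nor tipping it over. Then push the stamped bin into the yellow-taped dispatch bay, flat between the side tapes with its back square against the bar; leave the other bin on its own side, lift nothing and leave the other things alone.

Things in the scene. Friction and masses are not known exactly. Their poses are not given: they have to be found in the camera images.
- bin_a: Blue open-front parts bin of lenses, 120 mm deep (x), 100 mm wide (y), 0.3 to 0.6 kg. Origin at the centre of its underside; x points away from the robot, from the 28 mm high front to the 90 mm high back wall (4 mm thick, inner face at x = +46 mm). Sides slope from 70 to 28 mm. Foam and fixed lenses fill it to 27 mm. The 4 mm high base ends in a ledge 10 mm behind the back wall.
- bin_b: Blue open-front parts bin of lenses, 120 mm deep (x), 100 mm wide (y), alike but for the stamp. Origin at the centre of its underside; x points away from the robot, from the 28 mm high front to the 90 mm high back wall (4 mm thick, inner face at x = +46 mm). Sides slope from 70 to 28 mm. Foam and fixed lenses fill it to 27 mm. The 4 mm high base ends in a ledge 10 mm behind the back wall.
- stamp (a point): Centre of the stamp underneath one of the two bins (2 mm above the origin of that bin): a yellow disc 80 mm across with a dark tick, seen only when that bin is tipped. The other bin has a plain blue underside.
- bin_a_heel (a point): Middle of the back bottom edge of bin_a (its x = +60 mm), on which it tips up when this edge stands against the stop bar and its back wall is pushed away from the robot near the top. Below about 75 degrees it falls back unless held; beyond about 80 it falls over. This edge stays on the bench.
- bin_b_heel (a point): The same point of bin_b.
- bin_a_toe (a point): Middle of the front bottom edge of bin_a (its x = -60 mm), which rises when the bin is tipped.
- bin_b_toe (a point): The same point of bin_b.
- stop_bar: Flat aluminium bar screwed to the bench, 12 mm (x) by 620 mm (y) by 5 mm high; origin at the centre of its underside, x pointing away from the robot, y to the left. One bin stands in front of it at its y = +0.2 m or so (left), one at -0.2 m (right). Its front face is at x = -6 mm: a bin square against it has its origin at x = -66 mm.
- bay (a point): Middle of the dispatch bay, on the bench, 66 mm in front of the bar's origin: where the origin of the stamped bin belongs. Two flat yellow tapes 14 mm wide run from the bar towards the robot, their inner edges 75 mm left and right of this point; a third closes the bay 155 mm in front of the bar.
- lens_case: Bystander: round white lens case, 57 mm across, 20 mm high, behind the bar. Origin at the centre of its underside.
- collet_knob: Bystander: small brass-coloured knob, 28 mm across, 26 mm high, behind the bar. Origin at the centre of its underside.
- post_holder: Bystander: black post holder with a brass-coloured thumb screw, 32 x 47 x 61 mm, standing beyond the left end of the bar. Origin at the centre of its underside.
- clamp_fork: Bystander: flat black clamping fork, 78 x 32 x 13 mm, lying just beyond the right end of the bar. Origin at the centre of its underside.
- hex_driver_red: Bystander: red-handled hex driver, 163 mm long, lying farther beyond the right end of the bar. Origin at the centre of its underside.

How it is judged:
On the way, in this order (a step that is already met when the one before it is completed fails the run):
1. the bin left of the bay is tipped up more than 60 degrees on its back edge, the other one flat ((((angle between bin_a's own z axis and vertical above 1.05 rad and height (world z) of bin_a_toe above 0.085 m) and y of bin_a in the frame of stop_bar above 0.1 m and angle between bin_b's own z axis and vertical below 0.1 rad) or ((angle between bin_b's own z axis and vertical above 1.05 rad and height (world z) of bin_b_toe above 0.085 m) and y of bin_b in the frame of stop_bar above 0.1 m and angle between bin_a's own z axis and vertical below 0.1 rad))), for 0.3 s.
2. the left bin is down again and the bin right of the bay is tipped up more than 60 degrees on its back edge ((((angle between bin_a's own z axis and vertical above 1.05 rad and height (world z) of bin_a_toe above 0.085 m) and y of bin_a in the frame of stop_bar below -0.1 m and angle between bin_b's own z axis and vertical below 0.1 rad) or ((angle between bin_b's own z axis and vertical above 1.05 rad and height (world z) of bin_b_toe above 0.085 m) and y of bin_b in the frame of stop_bar below -0.1 m and angle between bin_a's own z axis and vertical below 0.1 rad))), for 0.3 s.
3. the stamped bin lies flat in the dispatch bay, against the bar (y of bin_a in the frame of stop_bar between -0.026 and 0.026 m and x of bin_a in the frame of stop_bar between -0.078 and -0.055 m and angle between the x axis of bin_a and the x axis of stop_bar, either way round below 0.14 rad and angle between bin_a's own z axis and vertical below 0.05 rad and height (world z) of bin_a below 0.004 m), for 0.2 s.
At the end, for the whole second after the job is handed in: The stamped bin stands flat and at rest in the dispatch bay: its centre within 26 mm of the bay's middle line, its back within 12 mm of the stop bar, square to the bar within 8 degrees. The other bin stands flat and at rest on its own side, its centre more than 130 mm from the bay's middle line (all of step 3 and angle between bin_b's own z axis and vertical below 0.05 rad and height (world z) of bin_b below 0.004 m and (y of bin_b in the frame of stop_bar above 0.13 m or y of bin_b in the frame of stop_bar below -0.13 m) and linear speed of each of bin_a, bin_b below 0.01 m/s and angular speed of each of bin_a, bin_b below 0.1 rad/s); the robot touches nothing.
It fails at once if a bin is lifted: its back bottom edge rises more than 30 mm off the bench (height (world z) of any of bin_a_heel, bin_b_heel above 0.03 m).
It fails at once if a bin is tipped over (past 86 degrees) (angle between any of bin_a, bin_b's own z axis and vertical above 1.5 rad).
It fails at once if a tipped bin is let drop (turning faster than 6 rad/s) (angular speed of any of bin_a, bin_b above 6 rad/s).
It fails at once if a bystander is moved more than 30 mm (distance of any of lens_case, collet_knob, post_holder, hex_driver_red, clamp_fork from where it was at the start of the episode above 0.03 m).
It also fails if it takes over 67 s, if anything falls off the work surface, if the arm or the gripper's body presses on something with over 40 N, if the wrist force passes 120 N, or if a joint passes its speed limit or range.

## Robot

A 6-joint arm with a two-finger parallel gripper is mounted at the origin on a cart in front of the work surface, level with it; the furniture and walls round the work are solid. World frame = base frame: x ahead of the robot, y to its left, z up, the work surface at z = 0. Lengths are in m, angles in rad, forces in N, time in s.
With the tool pointing down it reaches from about 0.425 to 0.95 m from the base axis. Payload 3.5 kg.
Tool frame: the origin (TCP) lies between the finger pads; the fingertips stand 17 mm ahead of it and the grasp point (between the pads) lies 2 mm behind it (ctrl.tip_reach is the distance from the TCP to the fingertips, in m); z points along the fingers, y is the direction in which the jaws open and shut (so a half turn about z gives the same grasp; the last joint's range is limited). The gripper opens to 85 mm and grips with 20 to 120 N. Pads are 22 mm wide; open, the fingers measure 114 mm over their backs; the gripper's body (76 mm by 85 mm) begins 54 mm behind the grasp point. The pads swing forward as they close: fully open they stand 13 mm farther back than shut.
Start: joints at [-1.303, 0.286, 1.577, -0, 1.279, -0.15], TCP at [0.274, -0.617, 0.248] pointing down, gripper open.
Joint ranges: [-2.77, 2.77], [-0.9, 2.22], [0.21, 2.48], [-1.53, 4.67], [0.24, 2.81], [-2.84, 2.84]. Speed limits (rad/s): [2.79, 2.79, 3.14, 3.14, 3.14, 3.14].

## Interface

Orientations are given as a unit quaternion [x, y, z, w].
In Python, from plant import monitor, imaging, workorder, ctrl gives the robot as it stands.
- The arm moves only by the tool send_rows, never from a script. Its argument "rows" is a list of rows, each a list of 4 numbers: the shift along the world's x, y, z normalised to -1 to 1, where 1 is 0.3 m, then the turn about the world's z normalised to -1 to 1, where 1 is 360 degrees. A call has 1 to 20 rows; each row is the pose to reach, as a shift and turn from the pose commanded when the call began, turning the shorter way round; what a row does not reach only later rows make up. A row lasts 1/8 s, in which the tool goes at most 62.5 mm and 10.7 degrees, less where a joint would pass 70% of its speed; a pose out of reach is approached as far as the arm can. A call with a number of a shift or a turn outside -1 to 1 is refused whole. A call with a gripper value outside its range is refused whole. "jaw" is the closure, from 0 (fully open) to 1 (shut), set as the call begins (left out, the last holds). The fingers move at their own pace and stop on an object; "newtons" is the grip in N (left out, the last holds). Time passes only in rows, so rows that repeat a pose let the fingers close. It gives the time, the measured TCP pose, the force and the opening at its end, in the units of the state.
- monitor.get_state(): the state, without advancing time (a new reading comes with each control period).
- imaging.read_camera(name): name is "scene" or "top" or "wrist"; returns the picture (400x640x3 uint8, red, green, blue); there is no depth.
- imaging.calibration(name): a dict with "intrinsics" (3x3 intrinsics, pixels), "cam_to_world" (4x4, takes a point from camera to world coordinates). Camera axes: x right, y up, looking along -z (the intrinsics and any distortion apply to the point x, -y, -z); pixel columns grow to the right and rows downward; lengths in m; the calibration is good to about 2 mm. The wrist camera is an equidistant fisheye: a pixel r from the principal point sees the ray r / f radians off the axis. A picture is of the moment at which its call begins: read the wrist's pose just before it. calibration takes no time and is no camera call; for the wrist camera it gives the pose at the moment of the call.
- workorder.sign_off(): hands the job in, once; it reports no verdict.
The state is a dict: "time": time; "qpos": joint angles; "dq": joint speeds; "joint_efforts": joint torques, N m; "eef_pos": TCP position; "tcp_rot": TCP orientation; "contact_force": force on the tool from outside, world axes, zero at the start; "wrist_torque": the same for the moment, N m; "opening": opening from 0.0 (shut) to 1.0 (fully open).
Only numpy, scipy, OpenCV 4.12 (cv2) and the standard library are available. Lean on these libraries where they do the work, as an engineer would, in place of code of your own. Each camera call takes 0.05 s, during which the arm holds its last target.

## Working session

There is one attempt and no reset: what is moved stays moved. The work goes in short steps, Python scripts to look and compute and a tool call to move; the robot and the scene stay as the last step left them, time stands still between calls to the robot, and variables do not carry over. Pictures are saved under pics/ and viewed, and the job is handed in when it is done.

Besides the shell and the picture viewer there is one more tool, called after "Request:" as name(argument=value, ...), one argument or row to a line, values as JSON. send_rows: Moves the arm, as the interface text tells. Scaled input: -1 to 1 covers 0.3 m each way for a shift and 360 degrees each way for a turn. Its arguments: {"type":"object","properties":{"rows":{"type":"array"},"jaw":{"type":"number"},"newtons":{"type":"number"}},"required":["rows"]}

```bash
mkdir -p pics; ls
cat > h.py <<'E'
import numpy as np, cv2
from plant import monitor, imaging, workorder, ctrl
def snap(n,fn):
    im=imaging.read_camera(n); cv2.imwrite('pics/'+fn,im[:,:,::-1]); return im
def px2w(n,u,v,z=0.):
    c=imaging.calibration(n);K=np.array(c['intrinsics']);T=np.array(c['cam_to_world'])
    d=np.linalg.inv(K)@[u,v,1]; d=T[:3,:3]@[d[0],-d[1],-d[2]]; o=T[:3,3]
    return o+d*(z-o[2])/d[2]
def w2px(n,p):
    c=imaging.calibration(n);K=np.array(c['intrinsics']);T=np.array(c['cam_to_world'])
    q=T[:3,:3].T@(np.array(p)-T[:3,3]); r=K@[q[0],-q[1],-q[2]]; return r[:2]/r[2]
E
python3 - <<'E'
from h import *
snap('scene','s0.png');snap('top','t0.png')
for n in('scene','top'):
    c=imaging.calibration(n);print(c)
s=monitor.get_state();print(s,ctrl.tip_reach)
E
```

```text
pics
{'intrinsics': array([[497.36082811,   0.        , 319.26240045],
       [  0.        , 497.36082811, 199.45347009],
       [  0.        ,   0.        ,   1.        ]]), 'cam_to_world': array([[ 0.54749125,  0.52194846, -0.6540819 , -0.40273123],
       [-0.83680456,  0.34464824, -0.4254124 , -0.62548436],
       [ 0.00338483,  0.78024829,  0.62546075,  0.96218245],
       [ 0.        ,  0.        ,  0.        ,  1.        ]])}
{'intrinsics': array([[417.95521272,   0.        , 317.48836931],
       [  0.        , 417.95521272, 203.02323128],
       [  0.        ,   0.        ,   1.        ]]), 'cam_to_world': array([[-2.88110057e-01,  9.26351717e-01, -2.42621293e-01,
         2.16760420e-01],
       [-9.57597277e-01, -2.78650475e-01,  7.32213563e-02,
         9.02576925e-02],
       [ 2.22190459e-04,  2.53429299e-01,  9.67353886e-01,
         1.35865033e+00],
       [ 0.00000000e+00,  0.00000000e+00,  0.00000000e+00,
         1.00000000e+00]])}
{'time': 0.1, 'qpos': array([-1.30296991e+00,  2.87116963e-01,  1.57806660e+00,  8.03753372e-06,
        1.27857350e+00, -1.50006575e-01]), 'dq': array([ 5.58816458e-04, -2.00901392e-03, -2.94593421e-03,  8.09195138e-05,
       -6.98075997e-04,  1.11514894e-03]), 'joint_efforts': array([ 8.69451433e-04, -4.07295477e+01, -2.93700153e+01, -1.47798628e-04,
        3.40003891e-03,  6.71796997e-06]), 'eef_pos': array([ 0.27377529, -0.61636732,  0.24703936]), 'tcp_rot': array([ 9.78255876e-01,  2.07398820e-01, -5.98753238e-05, -1.08055499e-03]), 'contact_force': array([-0.10424438,  0.52437011,  0.12281619]), 'wrist_torque': array([ 0.00066689, -0.00885993,  0.02477091]), 'opening': 1.001352012925519} 0.017
```

View pics/s0.png

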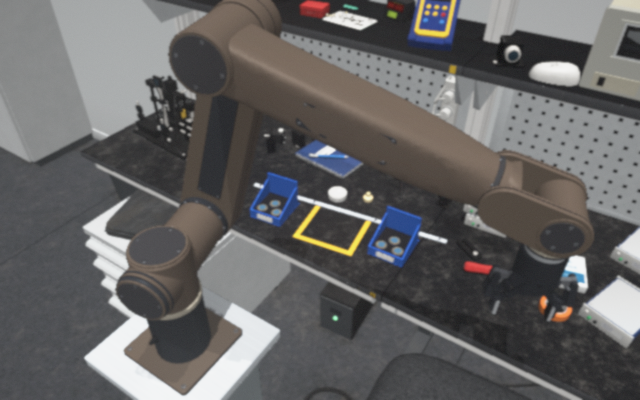

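View pics/t0.png

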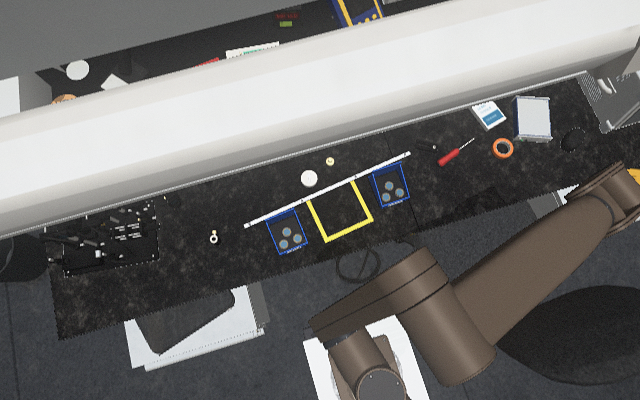

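The scene view shows both bins, at about (273,200) and (395,237), with the bay between them. The top view shows the bar running from (247,226) to (410,153). I'll enlarge it.

Run:
```python
import cv2
a=cv2.imread('pics/t0.png')[140:265,235:420];cv2.imwrite('pics/t0c.png',cv2.resize(a,None,fx=4.3,fy=4.3,interpolation=cv2.INTER_CUBIC))
a=cv2.imread('pics/s0.png')[165:275,240:455];cv2.imwrite('pics/s0c.png',cv2.resize(a,None,fx=3.7,fy=3.7,interpolation=cv2.INTER_CUBIC))
```

```text
(no output)
```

View pics/t0c.png

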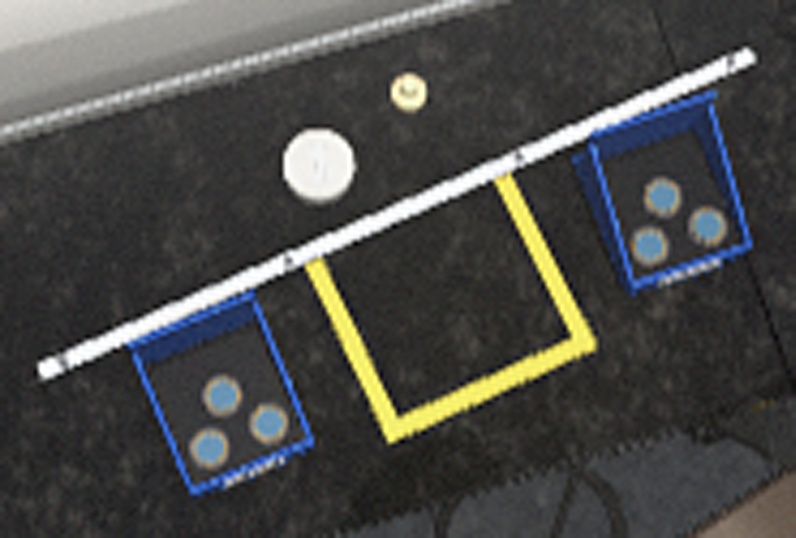

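View pics/s0c.png

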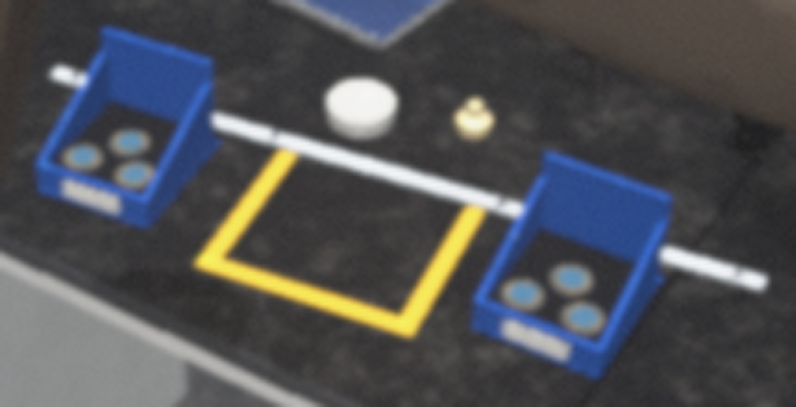

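```bash
cat > m.py <<'E'
from h import *
f=lambda p,z:px2w('top',235+(p[0]+.5)/4.3-.5,140+(p[1]+.5)/4.3-.5,z)
g=lambda p,z:px2w('scene',240+(p[0]+.5)/3.7-.5,165+(p[1]+.5)/3.7-.5,z)
np.set_printoptions(precision=4,suppress=True)
bl=f((45,370),.005);br=f((750,57),.005)
def fr(bl,br):
    c=(bl+br)/2;y=(bl-br)[:2];L=np.linalg.norm(y);y/=L;x=np.array([y[1],-y[0]]);return c[:2],x,y,L
c,x,y,L=fr(bl,br);print('bar',bl,br,c,L,'yaw',np.degrees(np.arctan2(x[1],x[0])))
B=lambda p:np.array([(p[:2]-c)@x,(p[:2]-c)@y])
for n,P in(('L',[(133,343),(255,297),(195,492),(312,443)]),('R',[(593,133),(715,95),(633,290),(750,245)])):
    W=[f(p,z) for p,z in zip(P,(.09,.09,.028,.028))]
    for w in W: print(n,w,B(w))
    d=(W[0]+W[1]-W[2]-W[3])[:2];print('yaw',np.degrees(np.arctan2(d[1],d[0])),np.degrees(np.arctan2(*(W[0]-W[1])[[1,0]]))-90, 'depth',np.linalg.norm(d)/2)
print('tape',B(f((398,432),0)),B(f((590,343),0)),f((398,432),0))
print('scene')
a,b=g((55,72),.005),g((765,283),.005);print(a,b,fr(a,b))
for n,P in(('L',[(105,32),(212,66),(40,163),(145,205)]),('R',[(547,155),(670,198),(480,305),(600,355)])):
    W=[g(p,z) for p,z in zip(P,(.09,.09,.028,.028))]
    for w in W: print(n,w,B(w))
    d=(W[0]+W[1]-W[2]-W[3])[:2];print('yaw',np.degrees(np.arctan2(d[1],d[0])),np.degrees(np.arctan2(*(W[0]-W[1])[[1,0]]))-90)
E
python3 m.py
```

```text
bar [0.5511 0.2389 0.005 ] [ 0.6367 -0.3669  0.005 ] [ 0.5939 -0.064 ] 0.6118505887151696 yaw 8.041221987690138
L [0.5311 0.1639 0.09  ] [-0.0303  0.2344]
L [0.5387 0.0701 0.09  ] [-0.036   0.1405]
L [0.4239 0.1526 0.028 ] [-0.138   0.2382]
L [0.4341 0.0591 0.028 ] [-0.141   0.1443]
yaw 5.984122993244565 4.591923506296325 depth 0.10645027081481669
R [ 0.5871 -0.2056  0.09  ] [-0.0265 -0.1392]
R [ 0.5893 -0.3027  0.09  ] [-0.038  -0.2357]
R [ 0.4765 -0.2088  0.028 ] [-0.1365 -0.127 ]
R [ 0.4844 -0.3065  0.028 ] [-0.1424 -0.2248]
yaw 1.8632690551759408 1.2685965494135019 depth 0.10781296650748769
tape [-0.1564  0.0798] [-0.1557 -0.0845] [ 0.4279 -0.0068  0.    ]
scene
[0.5498 0.2414 0.005 ] [ 0.6382 -0.3721  0.005 ] (array([ 0.594 , -0.0654]), array([0.9898, 0.1425]), array([-0.1425,  0.9898]), np.float64(0.6198001112487166))
L [0.5297 0.1647 0.09  ] [-0.0316  0.2354]
L [0.5399 0.0658 0.09  ] [-0.0354  0.1361]
L [0.4267 0.1546 0.028 ] [-0.135   0.2398]
L [0.432  0.0548 0.028 ] [-0.1438  0.1403]
yaw 5.710919616306503 5.876756532357163
R [ 0.5869 -0.2063  0.09  ] [-0.0269 -0.1399]
R [ 0.5922 -0.3031  0.09  ] [-0.0352 -0.2365]
R [ 0.4773 -0.2142  0.028 ] [-0.1365 -0.1324]
R [ 0.4796 -0.309   0.028 ] [-0.1475 -0.2266]
yaw 3.555696324620701 3.126589113503343
```

Both cameras agree. The bar is centred at about (0.594, -0.065) with yaw about 8°. The left bin is about 17 mm and the right about 15 mm short of it, each a few degrees off square. Next I close the jaws and go to the left bin.

Request:
send_rows(
  rows=[
    [0.6,1.0,-0.1,-0.022],
    [0.6,1.0,-0.1,-0.044],
    [0.6,1.0,-0.1,-0.044],
    [0.6,1.0,-0.1,-0.044],
    [0.6,1.0,-0.1,-0.044],
    [0.6,1.0,-0.1,-0.044],
    [0.6,1.0,-0.1,-0.044],
    [0.6,1.0,-0.1,-0.044],
  ],
  jaw=1,
  newtons=40,
)

```text
time: 1.1
eef_pos: [0.4537, -0.3172, 0.2182]
tcp_rot: [0.997, 0.071, -0.0, 0.0]
contact_force: [0.7, 0.1, 0.1]
opening: -0.001
```

Request:
send_rows(
  rows=[
    [0.04,0.7,0,0],
    [0.04,0.7,0,0],
    [0.04,0.7,0,0],
    [0.04,0.7,0,0],
    [0.04,0.7,0,0],
    [0.13,1.0,-0.06,0],
  ],
)

```text
time: 1.85
eef_pos: [0.4849, -0.0521, 0.2081]
tcp_rot: [0.998, 0.066, 0.002, 0.002]
contact_force: [1.9, 0.7, 0.1]
opening: -0.0
```

Request:
send_rows(
  rows=[
    [0,0.42,0,0],
    [0,0.42,0,0],
    [0,0.42,0,0],
    [0,0.42,0,0],
    [0,0.42,0,0],
  ],
)

```text
time: 2.48
eef_pos: [0.484, 0.0759, 0.2066]
tcp_rot: [0.998, 0.069, 0.0, 0.0]
contact_force: [-0.1, -0.2, -0.1]
opening: -0.001
```

Request:
send_rows(
  rows=[
    [0.03,0.113,0,0],
    [0.03,0.113,-0.18,0],
    [0.03,0.113,-0.18,0],
  ],
)

```text
time: 2.85
eef_pos: [0.4895, 0.1104, 0.1484]
tcp_rot: [0.998, 0.07, -0.005, -0.0]
contact_force: [-0.5, 0.1, 0.5]
opening: -0.0
```

Run:
```python
from h import *
a=snap('scene','s1.png');b=snap('top','t1.png');w=snap('wrist','w1.png')
cv2.imwrite('pics/c1.png',np.hstack([cv2.resize(a[150:270,230:350],(400,400)),cv2.resize(b[160:280,220:340],(400,400))])[:,:,::-1])
print(monitor.get_state()['eef_pos'],imaging.calibration('wrist'))
```

```text
[0.49363648 0.11079014 0.15415129] {'intrinsics': array([[309.70691629,   0.        , 316.85889158],
       [  0.        , 309.70691629, 201.53931542],
       [  0.        ,   0.        ,   1.        ]]), 'cam_to_world': array([[ 0.13866879,  0.95136838,  0.27508029,  0.56402882],
       [-0.99033791,  0.13283608,  0.03981718,  0.1209804 ],
       [ 0.00134022, -0.27794383,  0.96059639,  0.28051913],
       [ 0.        ,  0.        ,  0.        ,  1.        ]])}
```

View pics/c1.png

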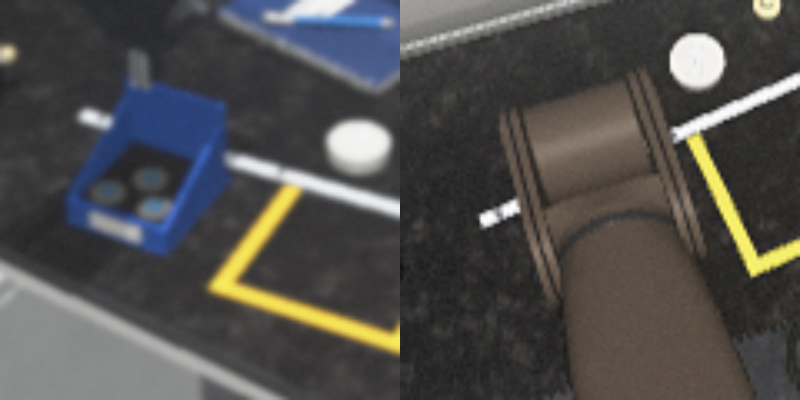

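View pics/w1.png

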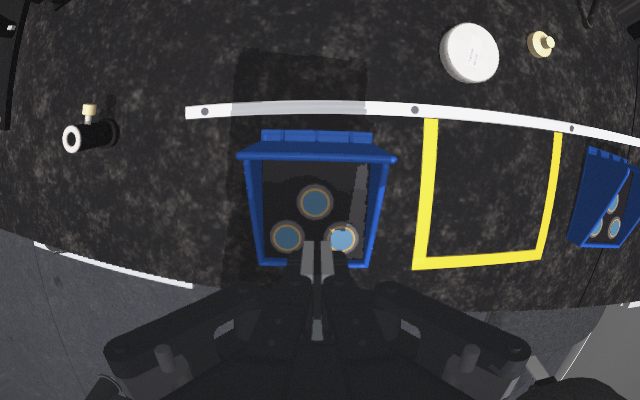

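Request:
send_rows(
  rows=[
    [0,0,-0.15,0],
    [0,0,-0.3,0],
    [0,0,-0.3,0],
    [0.033,0.005,-0.3,0],
    [0.066,0.009,-0.3,0],
    [0.083,0.012,-0.3,0],
    [0.099,0.014,-0.3,0],
    [0.116,0.016,-0.3,0],
    [0.132,0.019,-0.3,0],
  ],
)

```text
time: 4.12
eef_pos: [0.5313, 0.1175, 0.0619]
tcp_rot: [0.998, 0.071, -0.001, -0.0]
contact_force: [-3.5, -0.6, -1.8]
opening: 0.005
```

Run:
```python
from h import *
w=snap('wrist','w2.png')
print(monitor.get_state()['eef_pos'],monitor.get_state()['contact_force'])
```

```text
[0.53254355 0.11759664 0.06214799] [ 0.1966024  -0.73239076  0.28372383]
```

View pics/w2.png

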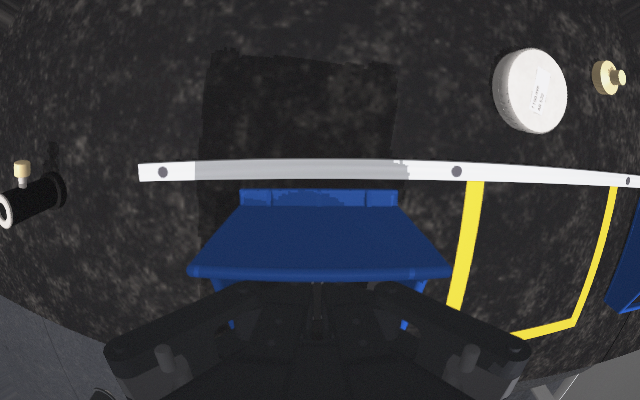

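Request:
send_rows(
  rows=[
    [0.007,0.001,0,0],
    [0.013,0.002,0,0],
    [0.018,0.0026,0,0],
    [0.018,0.0026,0,0],
  ],
)

```text
time: 4.68
eef_pos: [0.5372, 0.1183, 0.0623]
tcp_rot: [0.998, 0.071, -0.0, -0.0]
contact_force: [-5.0, -0.8, 1.4]
opening: -0.0
```

Run:
```python
from h import *
w=snap('wrist','w3.png')
cv2.imwrite('pics/w3c.png',cv2.resize(w[130:330,150:480],(792,480))[:,:,::-1])
print(monitor.get_state()['eef_pos'],monitor.get_state()['contact_force'])
```

```text
[0.53708987 0.11826847 0.0622733 ] [-3.96880829 -0.30044046  0.66863283]
```

View pics/w3c.png

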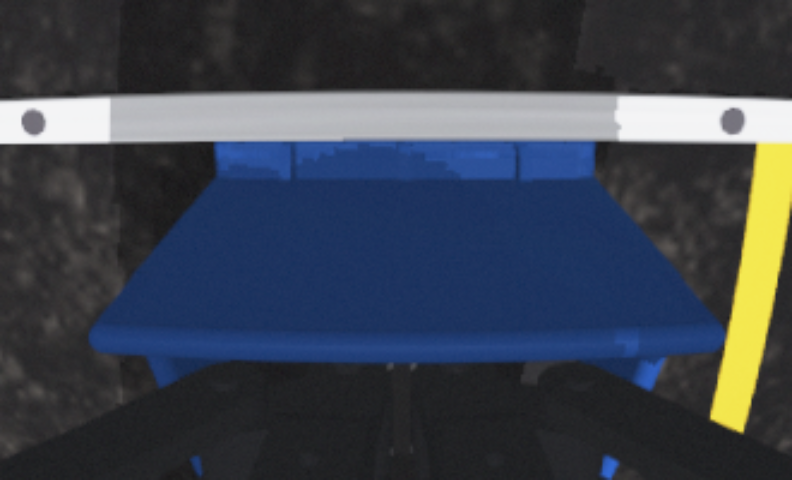

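```bash
cat > arc.py <<'E'
import numpy as np
def off(h,t,h0,t0=0):
    f=lambda h,t:np.array([-14*np.cos(t)+h*np.sin(t),14*np.sin(t)+h*np.cos(t)])
    d=f(h,np.radians(t))-f(h0,np.radians(t0)); yaw=np.radians(8.1)
    return np.round([d[0]*np.cos(yaw)/300,d[0]*np.sin(yaw)/300,d[1]/300],3).tolist()+[0]
E
python3 - <<'E'
from arc import *
print([off(72,t,45) for t in range(0,61,4)])
print([off(72,t,72,60) for t in range(62,72,2)])
E
```

```text
[[0.0, 0.0, 0.09, 0], [0.017, 0.002, 0.093, 0], [0.034, 0.005, 0.094, 0], [0.05, 0.007, 0.094, 0], [0.067, 0.01, 0.094, 0], [0.084, 0.012, 0.091, 0], [0.101, 0.014, 0.088, 0], [0.117, 0.017, 0.084, 0], [0.133, 0.019, 0.078, 0], [0.148, 0.021, 0.072, 0], [0.164, 0.023, 0.064, 0], [0.178, 0.025, 0.055, 0], [0.192, 0.027, 0.045, 0], [0.205, 0.029, 0.035, 0], [0.217, 0.031, 0.023, 0], [0.229, 0.033, 0.01, 0]]
[[0.005, 0.001, -0.007, 0], [0.011, 0.002, -0.013, 0], [0.016, 0.002, -0.02, 0], [0.02, 0.003, -0.027, 0], [0.025, 0.004, -0.034, 0]]
```

Back off 3 mm, raise, then tip to about 44° and check.

Request:
send_rows(
  rows=[
    [-0.012,-0.002,0,0],
    [-0.012,-0.002,0.09,0],
    [-0.012,-0.002,0.09,0],
    [0,0,0.09,0],
    [0.017,0.002,0.093,0],
    [0.034,0.005,0.094,0],
    [0.05,0.007,0.094,0],
    [0.067,0.01,0.094,0],
    [0.084,0.012,0.091,0],
    [0.101,0.014,0.088,0],
    [0.117,0.017,0.084,0],
    [0.133,0.019,0.078,0],
    [0.148,0.021,0.072,0],
    [0.164,0.023,0.064,0],
    [0.178,0.025,0.055,0],
  ],
)

```text
time: 6.6
eef_pos: [0.5915, 0.1259, 0.079]
tcp_rot: [0.998, 0.071, 0.0, -0.0]
contact_force: [-3.2, -0.5, 1.2]
opening: 0.002
```

Run:
```python
from h import *
a=snap('scene','s4.png')
cv2.imwrite('pics/s4c.png',cv2.resize(a[120:280,200:420],(792,576))[:,:,::-1])
print(monitor.get_state()['eef_pos'],monitor.get_state()['contact_force'])
```

```text
[0.59197612 0.12586476 0.07888802] [-3.14616128 -0.53988216 -0.28924994]
```

View pics/s4c.png

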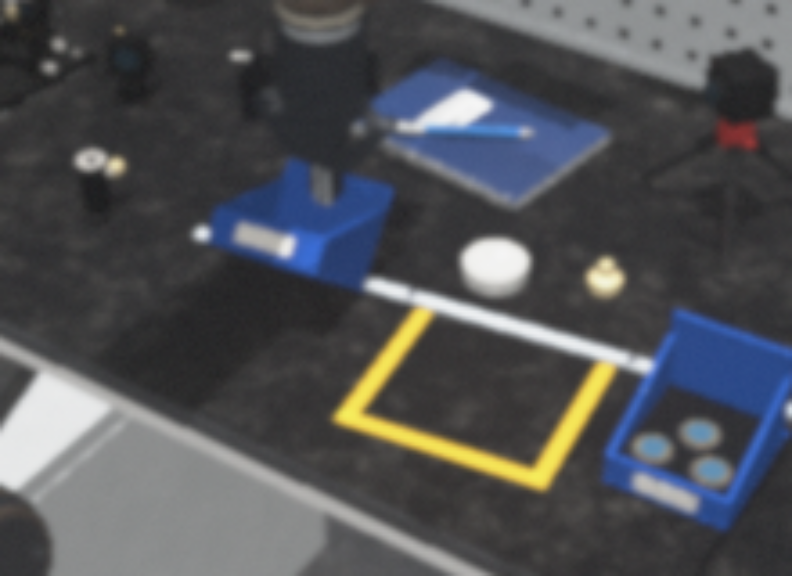

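The bin (crop, about (300,225)) is tipped up in front of the bar with the finger on its wall. Tipping continues to 68°.

Run:
```python
from arc import *
print([off(72,t,72,44) for t in range(47,69,3)]+[off(72,69,72,44)])
```

```text
[[0.01, 0.001, -0.007, 0], [0.02, 0.003, -0.015, 0], [0.03, 0.004, -0.023, 0], [0.039, 0.006, -0.032, 0], [0.048, 0.007, -0.041, 0], [0.056, 0.008, -0.051, 0], [0.064, 0.009, -0.061, 0], [0.071, 0.01, -0.072, 0], [0.073, 0.01, -0.075, 0]]
```

Request:
send_rows(
  rows=[
    [0.01,0.001,-0.007,0],
    [0.02,0.003,-0.015,0],
    [0.03,0.004,-0.023,0],
    [0.039,0.006,-0.032,0],
    [0.048,0.007,-0.041,0],
    [0.056,0.008,-0.051,0],
    [0.064,0.009,-0.061,0],
    [0.071,0.01,-0.072,0],
    [0.071,0.01,-0.072,0],
    [0.071,0.01,-0.072,0],
  ],
)

```text
time: 7.9
eef_pos: [0.6125, 0.1288, 0.0577]
tcp_rot: [0.998, 0.071, 0.0, 0.0]
contact_force: [-1.7, -0.1, 1.1]
opening: -0.002
```

```bash
cat > v.py <<'E'
from h import *
import sys
a=snap('scene',sys.argv[1]+'.png')
x,y=int(sys.argv[2]),int(sys.argv[3])
cv2.imwrite('pics/'+sys.argv[1]+'c.png',cv2.resize(a[y:y+110,x:x+150],(750,550),interpolation=cv2.INTER_CUBIC)[:,:,::-1])
s=monitor.get_state();print(s['time'],s['eef_pos'],s['contact_force'])
E
python3 v.py s5 220 140
```

```text
7.95 [0.61247941 0.12873189 0.05768869] [-1.22696483  0.78368081  0.85249556]
```

View pics/s5c.png

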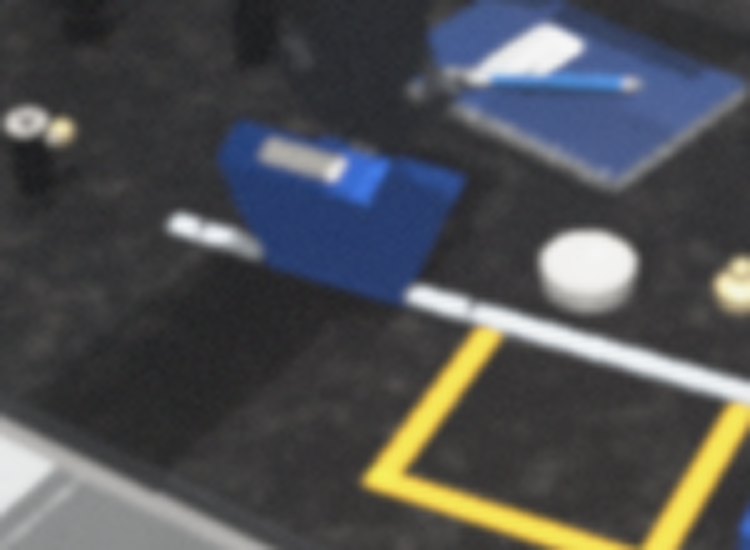

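The underside looks plain, with no yellow. I'll check the angle from the projected toe edge.

Run:
```python
from h import *
c=np.array([.594,-.0647]);a=np.radians(8.1);xh=np.array([np.cos(a),np.sin(a)]);yh=np.array([-xh[1],xh[0]])
for t in (56,60,64,68,72):
    r=np.radians(t); o=[]
    for y in (.237,.137):
        p=c+xh*(-.006-.12*np.cos(r))+yh*y; q=w2px('scene',[*p,.12*np.sin(r)]); o+=[((q-[220,140])*5).round()]
    print(t,o)
for y in (.237,.137): print('heel',(w2px('scene',[*(c+xh*-.006+yh*y),0])-[220,140])*5)
```

```text
56 [array([202., 191.]), array([354., 235.])]
60 [array([208., 178.]), array([359., 222.])]
64 [array([214., 166.]), array([365., 209.])]
68 [array([220., 154.]), array([371., 197.])]
72 [array([226., 143.]), array([377., 186.])]
heel [267.6570358  261.03084106]
heel [409.64080943 303.66951656]
```

Toe edge pixels match about 67°. The left bin's underside is plain, so I let it down along the same arc.

Run:
```python
from arc import *
print([off(72,t,72,68) for t in [66,63,60,56,52,48,44,40,36,32]])
print([off(72,t,72,32) for t in [28,24,20,16,13,10,7,5,3,1,0,-1.5,-3,-5]])
```

```text
[[-0.005, -0.001, 0.007, 0], [-0.012, -0.002, 0.017, 0], [-0.02, -0.003, 0.027, 0], [-0.032, -0.005, 0.04, 0], [-0.044, -0.006, 0.051, 0], [-0.057, -0.008, 0.062, 0], [-0.071, -0.01, 0.072, 0], [-0.086, -0.012, 0.081, 0], [-0.101, -0.014, 0.088, 0], [-0.116, -0.017, 0.095, 0]]
[[-0.016, -0.002, 0.006, 0], [-0.032, -0.005, 0.01, 0], [-0.049, -0.007, 0.013, 0], [-0.066, -0.009, 0.015, 0], [-0.078, -0.011, 0.016, 0], [-0.091, -0.013, 0.016, 0], [-0.104, -0.015, 0.016, 0], [-0.112, -0.016, 0.015, 0], [-0.12, -0.017, 0.014, 0], [-0.129, -0.018, 0.013, 0], [-0.133, -0.019, 0.012, 0], [-0.139, -0.02, 0.01, 0], [-0.145, -0.021, 0.009, 0], [-0.153, -0.022, 0.007, 0]]
```

Request:
send_rows(
  rows=[
    [0,0,0,0],
    [-0.005,-0.001,0.007,0],
    [-0.012,-0.002,0.017,0],
    [-0.02,-0.003,0.027,0],
    [-0.032,-0.005,0.04,0],
    [-0.044,-0.006,0.051,0],
    [-0.057,-0.008,0.062,0],
    [-0.071,-0.01,0.072,0],
    [-0.086,-0.012,0.081,0],
    [-0.101,-0.014,0.088,0],
    [-0.116,-0.017,0.095,0],
  ],
)

```text
time: 9.32
eef_pos: [0.5771, 0.1237, 0.0862]
tcp_rot: [0.998, 0.071, -0.0, -0.0]
contact_force: [-2.6, -0.7, 3.6]
opening: 0.002
```

```bash
python3 v.py s6 220 140
```

```text
9.375 [0.57660336 0.12365697 0.08631362] [-2.98175685 -0.17802778  3.77649217]
```

View pics/s6c.png

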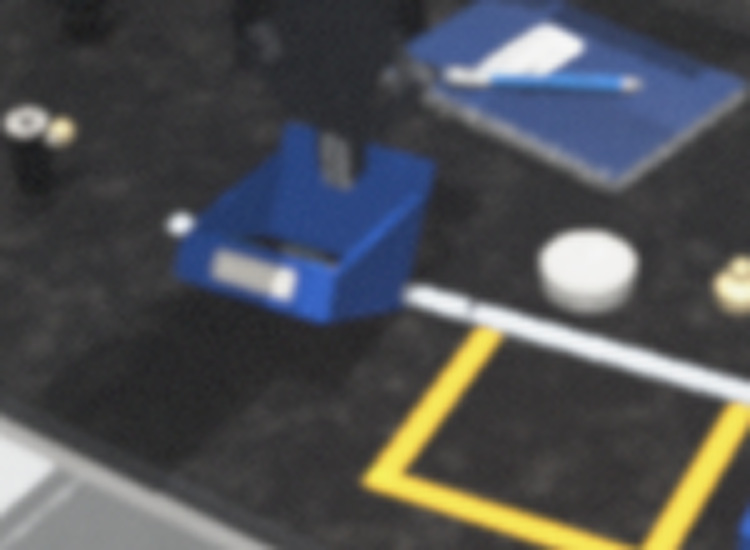

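The bin is coming down under control, at about 32°, with the finger on its wall. I continue.

Request:
send_rows(
  rows=[
    [-0.016,-0.002,0.006,0],
    [-0.032,-0.005,0.01,0],
    [-0.049,-0.007,0.013,0],
    [-0.066,-0.009,0.015,0],
    [-0.078,-0.011,0.016,0],
    [-0.091,-0.013,0.016,0],
    [-0.104,-0.015,0.016,0],
    [-0.112,-0.016,0.015,0],
    [-0.12,-0.017,0.014,0],
    [-0.129,-0.018,0.013,0],
    [-0.133,-0.019,0.012,0],
    [-0.139,-0.02,0.01,0],
    [-0.145,-0.021,0.009,0],
    [-0.153,-0.022,0.007,0],
    [-0.18,-0.026,0.007,0],
  ],
)

```text
time: 11.25
eef_pos: [0.5239, 0.1158, 0.0881]
tcp_rot: [0.998, 0.071, 0.001, 0.0]
contact_force: [0.3, -0.5, -0.3]
opening: 0.003
```

```bash
python3 v.py s7 220 140
```

```text
11.3 [0.52238585 0.11578358 0.08772767] [-1.39212436  0.27956415 -0.62853868]
```

View pics/s7c.png

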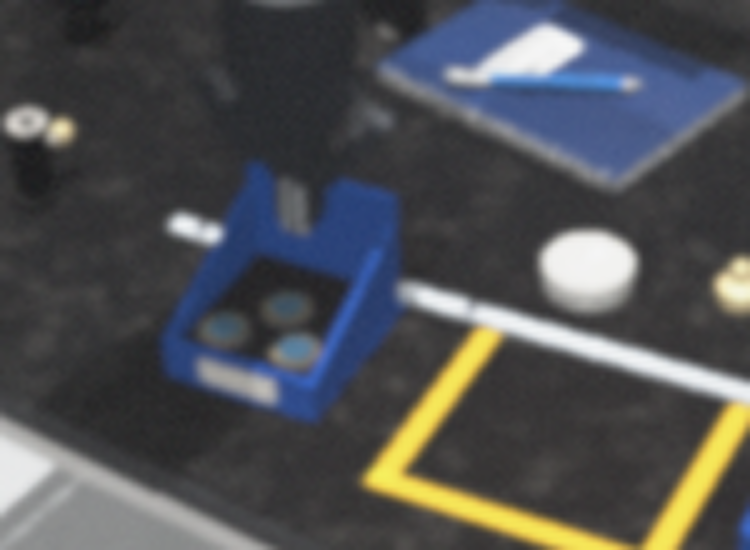

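The left bin is down flat. Now the right bin.

Request:
send_rows(
  rows=[
    [0,0,0.2,0],
    [0,0,0.35,0],
    [0,0,0.35,0],
    [0.02,-1,0.35,0],
    [0.02,-1,0.35,0],
    [0.02,-1,0.35,0],
    [0.02,-1,0.35,0],
    [0.02,-1,0.35,0],
    [0.02,-1,0.35,0],
  ],
)

```text
time: 12.42
eef_pos: [0.5286, -0.1871, 0.1917]
tcp_rot: [0.998, 0.068, -0.001, -0.0]
contact_force: [-0.0, 1.4, -0.6]
opening: -0.001
```

Request:
send_rows(
  rows=[
    [0.042,-0.25,0,0],
    [0.042,-0.25,0,0],
    [0.042,-0.25,-0.14,0],
    [0.042,-0.25,-0.14,0],
  ],
)

```text
time: 12.92
eef_pos: [0.5394, -0.2561, 0.1463]
tcp_rot: [0.997, 0.071, -0.004, -0.003]
contact_force: [-1.0, 0.3, 0.0]
opening: -0.001
```

Run:
```python
from h import *
w=snap('wrist','w8.png')
s=monitor.get_state();print(s['eef_pos'],s['tcp_rot'])
```

```text
[ 0.54076676 -0.25691948  0.14878215] [ 0.99746293  0.07112858 -0.00211508 -0.00198624]
```

View pics/w8.png

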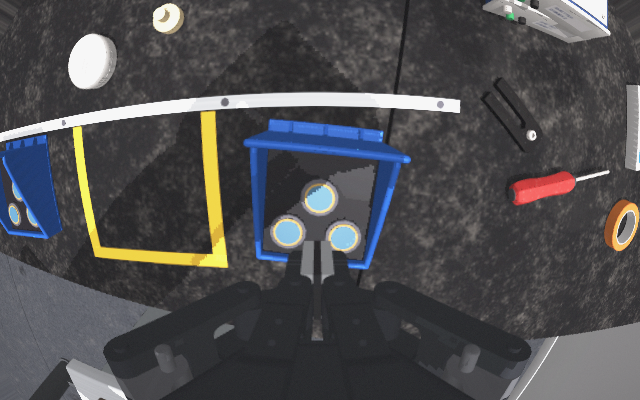

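Request:
send_rows(
  rows=[
    [0,-0.017,-0.15,0],
    [0,-0.017,-0.29,0],
    [0,-0.017,-0.29,0],
    [0.05,-0.01,-0.29,0],
    [0.083,-0.005,-0.29,0],
    [0.099,-0.003,-0.29,0],
    [0.116,0,-0.29,0],
    [0.132,0.002,-0.29,0],
    [0.145,0.004,-0.29,0],
    [0.155,0.005,-0.29,0],
    [0.163,0.006,-0.29,0],
    [0.166,0.007,-0.29,0],
    [0.166,0.007,-0.29,0],
  ],
)

```text
time: 14.6
eef_pos: [0.5915, -0.2569, 0.0636]
tcp_rot: [0.998, 0.071, -0.0, -0.0]
contact_force: [-3.5, -1.3, -0.5]
opening: 0.0
```

Run:
```python
from h import *
w=snap('wrist','w9.png')
cv2.imwrite('pics/w9c.png',cv2.resize(w[130:330,150:480],(792,480))[:,:,::-1])
s=monitor.get_state();print(s['eef_pos'],s['contact_force'])
p=s['eef_pos'][:2]-[.594,-.0647];print(p@[.99,.1409])
```

```text
[ 0.59143193 -0.25691562  0.06355739] [-3.07600809 -1.02173433 -0.35976088]
-0.02962557213857313
```

View pics/w9c.png

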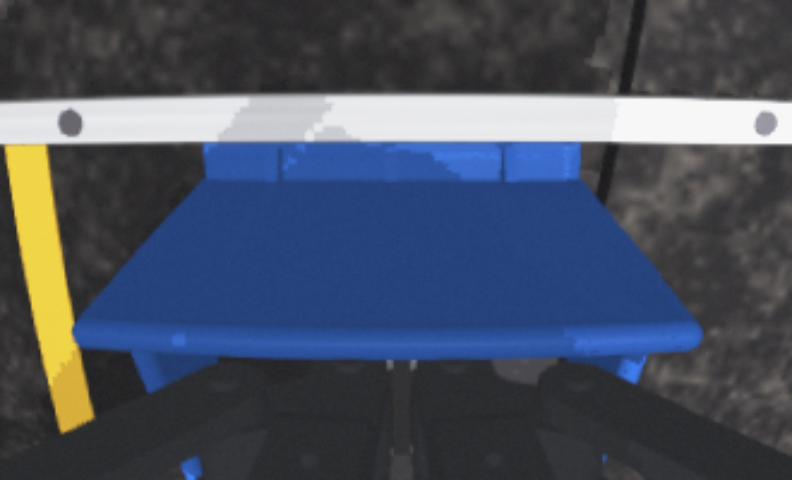

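The right bin is square against the bar. Same arc again.

Request:
send_rows(
  rows=[
    [-0.013,-0.002,0,0],
    [-0.013,-0.002,0.085,0],
    [-0.013,-0.002,0.085,0],
    [-0.002,0,0.085,0],
    [0.015,0.002,0.088,0],
    [0.032,0.005,0.089,0],
    [0.048,0.007,0.089,0],
    [0.065,0.01,0.089,0],
    [0.082,0.012,0.086,0],
    [0.099,0.014,0.083,0],
    [0.115,0.017,0.079,0],
    [0.131,0.019,0.073,0],
    [0.146,0.021,0.067,0],
    [0.162,0.023,0.059,0],
    [0.176,0.025,0.05,0],
  ],
)

```text
time: 16.52
eef_pos: [0.6453, -0.2495, 0.0792]
tcp_rot: [0.998, 0.071, 0.0, 0.0]
contact_force: [-2.4, 0.5, 0.6]
opening: -0.001
```

```bash
python3 v.py s10 320 150
```

```text
16.575 [ 0.64563474 -0.24939897  0.078889  ] [-1.64705331  1.24146449  0.47053081]
```

View pics/s10c.png

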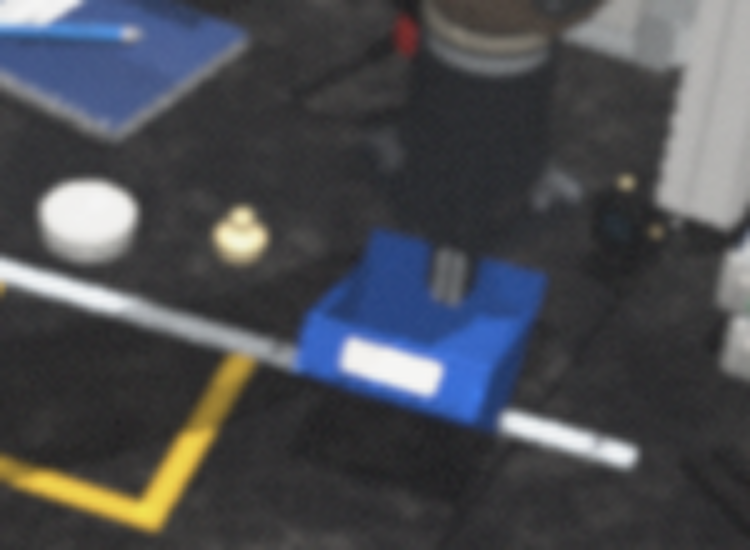

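The right bin is at about 44° on its heel. Tipping continues to 68°.

Request:
send_rows(
  rows=[
    [0.01,0.001,-0.007,0],
    [0.02,0.003,-0.015,0],
    [0.03,0.004,-0.023,0],
    [0.039,0.006,-0.032,0],
    [0.048,0.007,-0.041,0],
    [0.056,0.008,-0.051,0],
    [0.064,0.009,-0.061,0],
    [0.071,0.01,-0.072,0],
    [0.071,0.01,-0.072,0],
    [0.071,0.01,-0.072,0],
  ],
)

```text
time: 17.82
eef_pos: [0.6661, -0.2465, 0.0576]
tcp_rot: [0.998, 0.071, 0.0, 0.0]
contact_force: [-0.9, 0.5, 1.2]
opening: 0.001
```

```bash
python3 v.py s11 320 150
python3 - <<'E'
from h import *
c=np.array([.594,-.0647]);a=np.radians(8.1);xh=np.array([np.cos(a),np.sin(a)]);yh=np.array([-xh[1],xh[0]])
for t in (60,64,68,72):
    r=np.radians(t); o=[]
    for y in (-.135,-.235):
        p=c+xh*(-.006-.12*np.cos(r))+yh*y; q=w2px('scene',[*p,.12*np.sin(r)]); o+=[((q-[320,150])*5).round()]
    print(t,o)
E
```

```text
17.875 [ 0.66602998 -0.24655514  0.05764419] [0.47618048 0.22964162 0.59988459]
60 [array([309., 302.]), array([489., 355.])]
64 [array([314., 289.]), array([494., 341.])]
68 [array([319., 276.]), array([499., 327.])]
72 [array([324., 263.]), array([504., 314.])]
```

View pics/s11c.png

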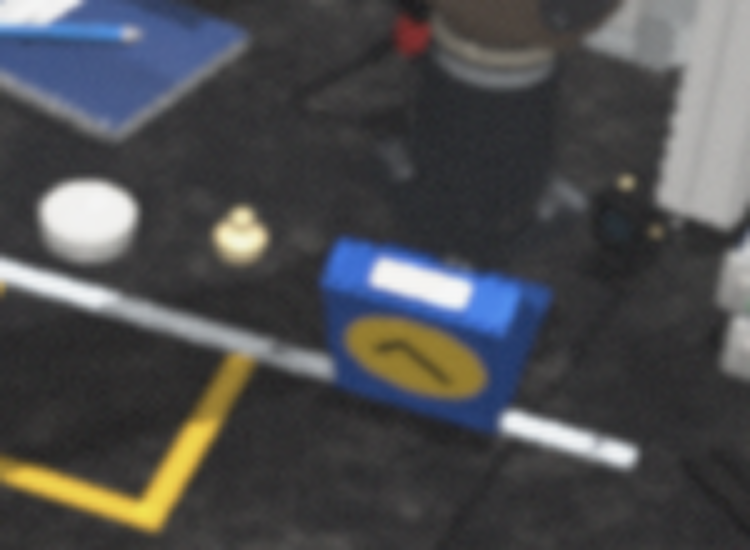

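The yellow stamp with its tick is clear at crop (415,357), so the right bin is the stamped one, tipped about 67°. I let it down.

Request:
send_rows(
  rows=[
    [0,0,0,0],
    [-0.005,-0.001,0.007,0],
    [-0.012,-0.002,0.017,0],
    [-0.02,-0.003,0.027,0],
    [-0.032,-0.005,0.04,0],
    [-0.044,-0.006,0.051,0],
    [-0.057,-0.008,0.062,0],
    [-0.071,-0.01,0.072,0],
    [-0.086,-0.012,0.081,0],
    [-0.101,-0.014,0.088,0],
    [-0.116,-0.017,0.095,0],
  ],
)

```text
time: 19.25
eef_pos: [0.6307, -0.2516, 0.0861]
tcp_rot: [0.998, 0.071, -0.0, -0.0]
contact_force: [-2.0, 0.0, 1.4]
opening: 0.002
```

Request:
send_rows(
  rows=[
    [-0.016,-0.002,0.006,0],
    [-0.032,-0.005,0.01,0],
    [-0.049,-0.007,0.013,0],
    [-0.066,-0.009,0.015,0],
    [-0.078,-0.011,0.016,0],
    [-0.091,-0.013,0.016,0],
    [-0.104,-0.015,0.016,0],
    [-0.112,-0.016,0.015,0],
    [-0.12,-0.017,0.014,0],
    [-0.129,-0.018,0.013,0],
    [-0.133,-0.019,0.012,0],
    [-0.139,-0.02,0.01,0],
    [-0.145,-0.021,0.009,0],
    [-0.153,-0.022,0.007,0],
    [-0.18,-0.026,0.007,0],
  ],
)

```text
time: 21.12
eef_pos: [0.5773, -0.2592, 0.0878]
tcp_rot: [0.997, 0.071, 0.0, -0.0]
contact_force: [-0.4, -0.2, -0.3]
opening: 0.0
```

```bash
python3 v.py s12 320 150
```

```text
21.175 [ 0.57614138 -0.25929111  0.08758524] [-0.55773977  0.10807285 -0.33852622]
```

View pics/s12c.png

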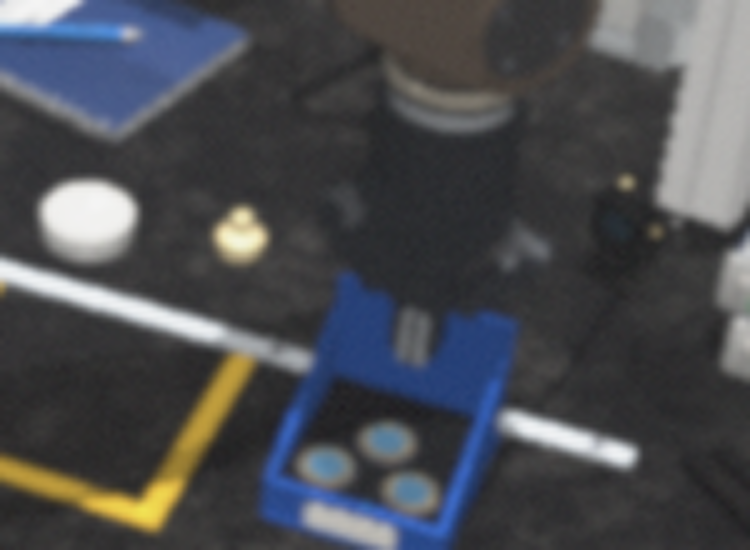

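The bin is down flat. I raise the tool, go to the outside of its right wall, and lower.

Request:
send_rows(
  rows=[
    [0,0,0.21,0],
    [0,0,0.21,0],
    [-0.044,-0.309,0.21,0],
    [-0.044,-0.309,0.21,0],
    [-0.044,-0.309,0.1,0],
    [-0.044,-0.309,-0.06,0],
    [-0.044,-0.309,-0.135,0],
    [-0.044,-0.309,-0.135,0],
  ],
)

```text
time: 22.18
eef_pos: [0.5626, -0.3509, 0.0449]
tcp_rot: [0.997, 0.071, -0.002, -0.002]
contact_force: [0.4, -0.4, 0.0]
opening: 0.002
```

```bash
python3 v.py s13 320 170
python3 - <<'E'
from h import *
snap('wrist','w13.png')
E
```

```text
22.225 [ 0.56395082 -0.35195686  0.04728993] [-0.16965612  0.12197905 -0.35529326]
```

View pics/s13c.png

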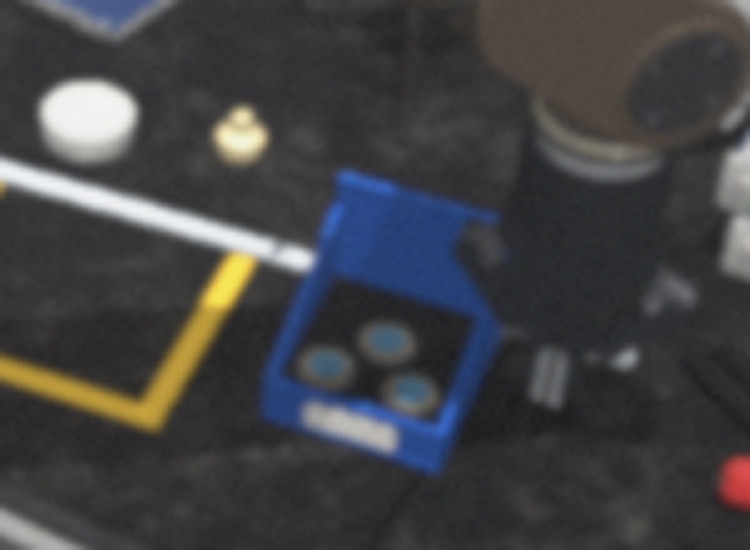

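View pics/w13.png

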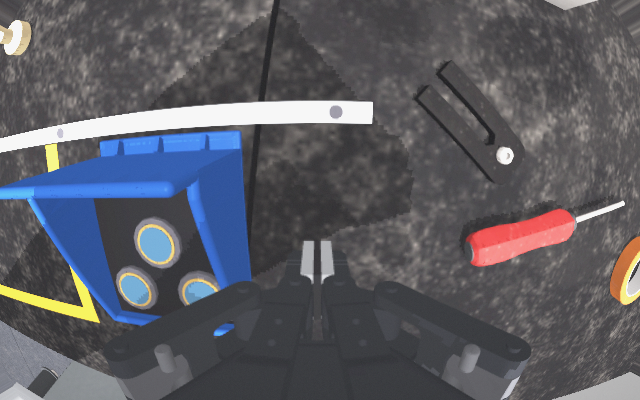

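Finger is clear outside the right wall, about 28 mm away. The clamp fork and driver are well clear. Now pushing left along the bar.

Request:
send_rows(
  rows=[
    [-0.009,0.066,0,0],
    [-0.014,0.099,0,0],
    [-0.019,0.132,0,0],
    [-0.0235,0.165,0,0],
    [-0.028,0.198,0,0],
    [-0.033,0.231,0,0],
    [-0.0375,0.264,0,0],
    [-0.042,0.297,0,0],
    [-0.047,0.33,0,0],
    [-0.047,0.33,0,0],
  ],
)

```text
time: 23.52
eef_pos: [0.5488, -0.251, 0.0464]
tcp_rot: [0.997, 0.071, -0.001, -0.002]
contact_force: [-0.3, -1.9, 0.3]
opening: -0.001
```

```bash
python3 v.py s14 300 150
python3 - <<'E'
from h import *
snap('wrist','w14.png')
E
```

```text
23.575 [ 0.54860665 -0.25106079  0.04615292] [ 0.3851907   1.17904262 -1.08798577]
```

View pics/s14c.png

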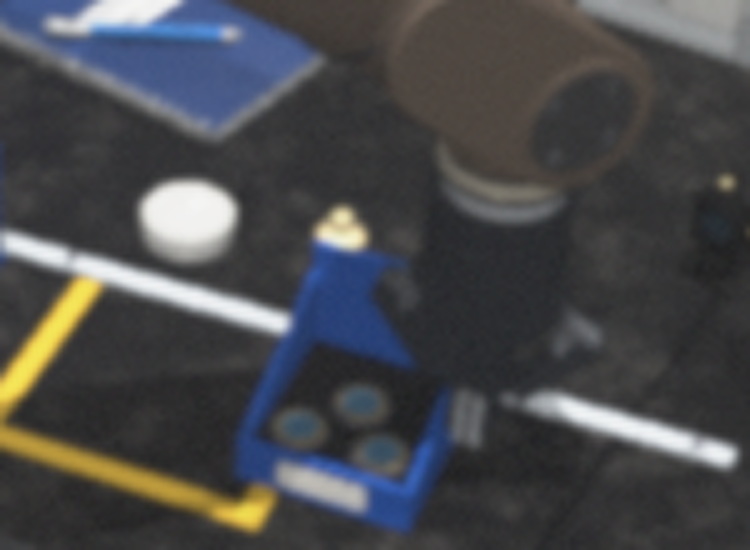

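View pics/w14.png

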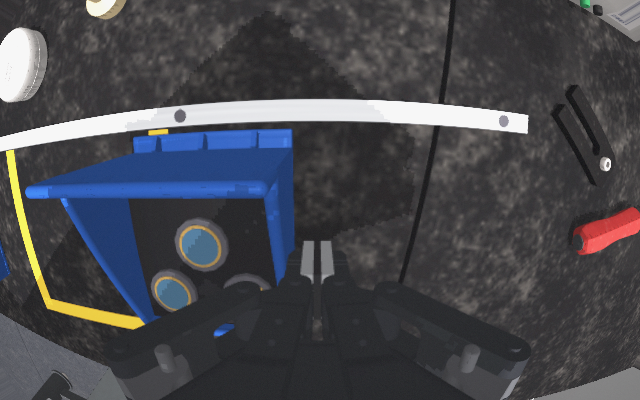

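Request:
send_rows(
  rows=[
    [-0.005,0.033,0,0],
    [-0.009,0.066,0,0],
    [-0.014,0.099,0,0],
    [-0.019,0.132,0,0],
    [-0.0235,0.165,0,0],
    [-0.028,0.198,0,0],
    [-0.033,0.231,0,0],
    [-0.0375,0.264,0,0],
    [-0.042,0.297,0,0],
    [-0.042,0.297,0,0],
  ],
)

```text
time: 24.88
eef_pos: [0.537, -0.1629, 0.0476]
tcp_rot: [0.997, 0.071, -0.0, -0.001]
contact_force: [0.4, 0.4, 0.2]
opening: -0.002
```

```bash
python3 v.py s15 260 150
python3 - <<'E'
from h import *
snap('wrist','w15.png')
E
```

```text
24.925 [ 0.53721056 -0.16333173  0.04769341] [-0.10818854  0.05201091 -0.15187893]
```

View pics/s15c.png

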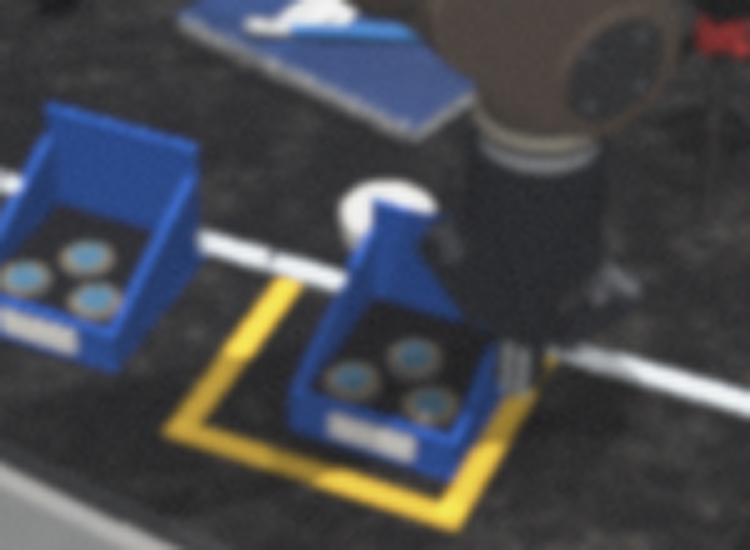

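View pics/w15.png

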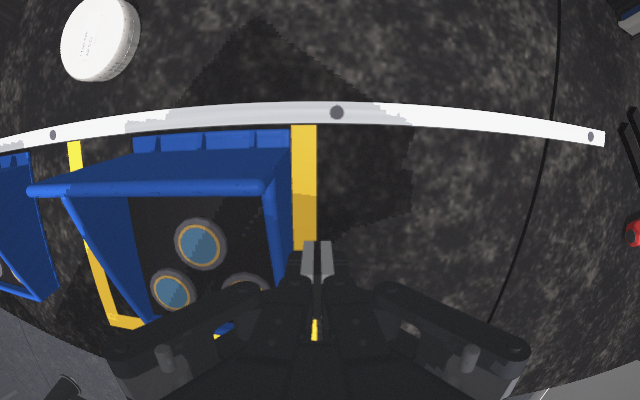

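Run:
```python
from h import *
c=np.array([.594,-.0647]);a=np.radians(8.1);xh=np.array([np.cos(a),np.sin(a)]);yh=np.array([-xh[1],xh[0]])
B=lambda p:np.round([(p[:2]-c)@xh,(p[:2]-c)@yh],4)
for p,z in(((290,393),.028),((440,442),.028),((375,203),.09)): print(B(px2w('scene',260+p[0]/5,150+p[1]/5,z)))
print(B(monitor.get_state()['eef_pos']))
for z in(0,.09):
  for x in(-.066-.06,-.066+.06-.01*(z>0)):
   for y in(.05,-.05): print(z,x,y,(w2px('scene',[*(c+x*xh+y*yh),z])-[260,150])*5)
```

```text
[-0.1287  0.0245]
[-0.1298 -0.0667]
[-0.0231  0.0205]
[-0.0701 -0.09  ]
0 -0.126 0.05 [251.5700539  413.80562709]
0 -0.126 -0.05 [412.90936198 465.75747561]
0 -0.006000000000000005 0.05 [338.21803615 292.28211648]
0 -0.006000000000000005 -0.05 [492.18663965 338.51991642]
0.09 -0.126 0.05 [250.27834705 292.59173694]
0.09 -0.126 -0.05 [418.41209987 343.74415866]
0.09 -0.016000000000000007 0.05 [333.26777521 182.84291754]
0.09 -0.016000000000000007 -0.05 [494.0487687 228.60445  ]
```

The bin centre is about 26 mm short of the bay's middle, so I push 26 mm more.

Request:
send_rows(
  rows=[
    [-0.005,0.033,0,0],
    [-0.009,0.063,0,0],
    [-0.012,0.086,0,0],
    [-0.012,0.086,0,0],
    [-0.009,0.063,0,0],
    [-0.003,0.02,0,0],
    [0.003,-0.02,0.1,0],
    [0.003,-0.02,0.4,0],
    [0.003,-0.02,0.4,0],
    [0.003,-0.02,0.4,0],
  ],
)

```text
time: 26.22
eef_pos: [0.5398, -0.1717, 0.1707]
tcp_rot: [0.998, 0.07, 0.003, 0.002]
contact_force: [0.1, -0.7, -0.2]
opening: 0.001
```

```bash
python3 v.py s16 240 150
python3 - <<'E'
from h import *
snap('wrist','w16.png')
E
```

```text
26.275 [ 0.53842991 -0.17091002  0.16819042] [-0.16253645  0.86720662 -0.76981778]
```

View pics/s16c.png

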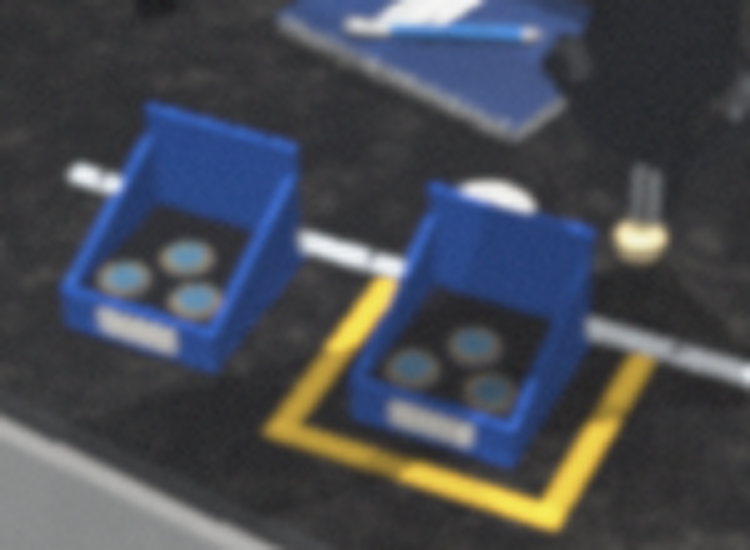

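View pics/w16.png

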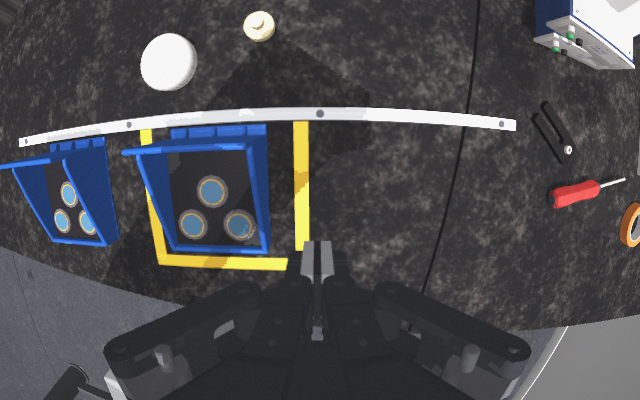

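The bin is inside the bay and nearly against the bar; its wall-top corners match the prediction within about 1.5 mm. A gentle push on the inside of the back wall will seat it square.

Request:
send_rows(
  rows=[
    [-0.046,0.321,0,0],
    [-0.046,0.321,0,0],
    [-0.046,0.321,0,0],
    [-0.046,0.321,-0.18,0],
    [-0.046,0.321,-0.353,0],
    [-0.046,0.321,-0.353,0],
    [-0.01,0.326,-0.353,0],
    [0.02,0.33,-0.353,0],
    [0.04,0.333,-0.353,0],
    [0.055,0.335,-0.353,0],
    [0.068,0.337,-0.353,0],
    [0.076,0.338,-0.353,0],
    [0.082,0.339,-0.353,0],
    [0.082,0.339,-0.353,0],
  ],
)

```text
time: 28.08
eef_pos: [0.5624, -0.0682, 0.0612]
tcp_rot: [0.998, 0.071, -0.0, -0.0]
contact_force: [-2.2, -0.9, -1.1]
opening: -0.0
```

```bash
python3 v.py s17 240 150
python3 - <<'E'
from h import *
w=snap('wrist','w17.png')
cv2.imwrite('pics/w17c.png',cv2.resize(w[130:330,150:480],(792,480))[:,:,::-1])
s=monitor.get_state();p=s['eef_pos'][:2]-[.594,-.0647];print(p@[.99,.1409],p@[-.1409,.99])
E
```

```text
28.125 [ 0.56242436 -0.06819279  0.06120582] [-1.39536941 -0.51036387 -1.09078644]
-0.031756022230823126 0.0009778672670711656
```

View pics/w17c.png

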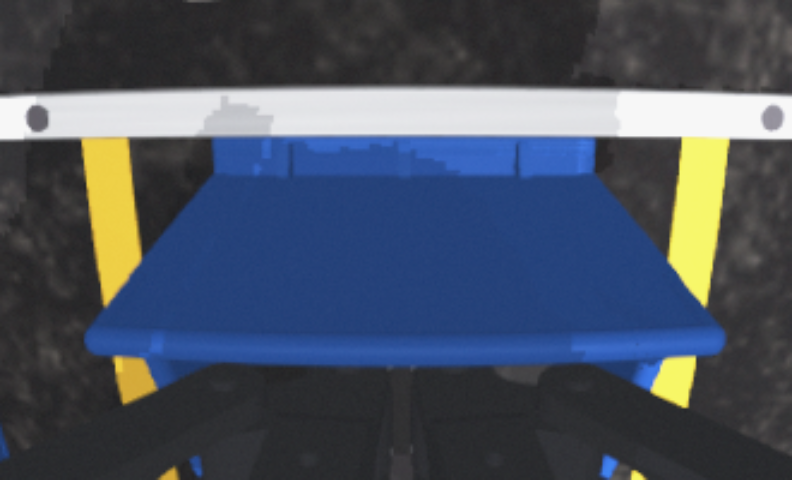

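The ledge is flush and square with the bar, centred between the tapes: inner edges at 130 and 681, heel edges at 213 and 594. I retreat.

Request:
send_rows(
  rows=[
    [-0.02,-0.003,0,0],
    [-0.06,-0.009,0,0],
    [-0.06,-0.009,0.2,0],
    [-0.06,-0.009,0.5,0],
    [-0.06,-0.009,0.7,0],
    [-0.06,-0.5,0.7,0],
    [-0.06,-1,0.7,0],
    [-0.06,-1,0.7,0],
    [-0.06,-1,0.7,0],
    [-0.06,-1,0.7,0],
    [-0.06,-1,0.7,0],
    [-0.06,-1,0.7,0],
  ],
)

```text
time: 29.68
eef_pos: [0.5442, -0.3678, 0.2713]
tcp_rot: [0.998, 0.07, -0.0, -0.001]
contact_force: [-0.7, -0.0, 0.1]
opening: 0.001
```

Run:
```python
from h import *
a=snap('scene','s18.png');b=snap('top','t18.png')
cv2.imwrite('pics/c18.png',cv2.resize(a[150:300,230:450],(792,540))[:,:,::-1])
cv2.imwrite('pics/t18c.png',cv2.resize(b[140:265,235:420],None,fx=4.3,fy=4.3,interpolation=cv2.INTER_CUBIC)[:,:,::-1])
s=monitor.get_state();print(s['time'],s['eef_pos'],s['contact_force'])
```

```text
29.775 [ 0.54472016 -0.36686263  0.271538  ] [ 0.23993062  0.15192528 -0.81524667]
```

View pics/c18.png

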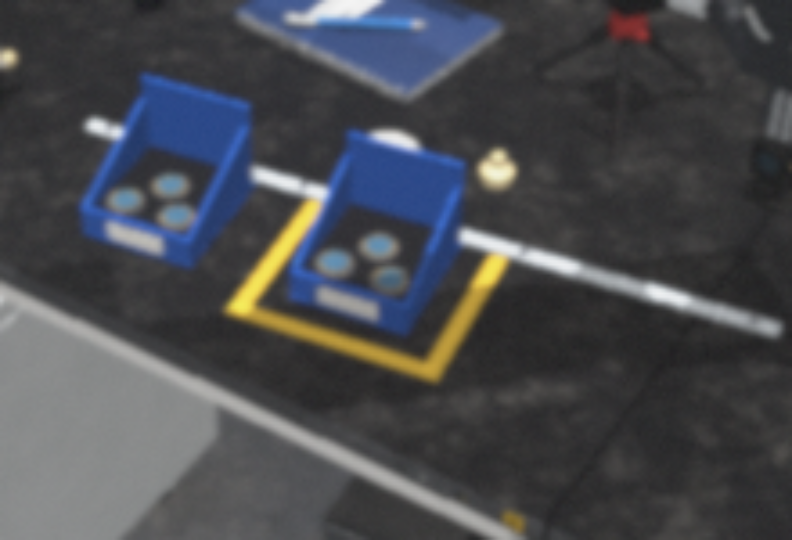

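View pics/t18c.png

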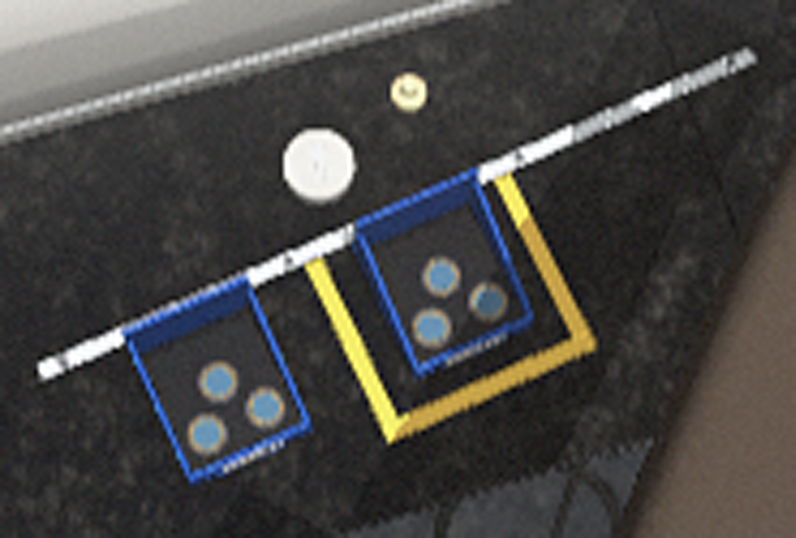

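Both views show the stamped bin flat, square and centred in the bay. The plain bin is still on the left, the lens case and knob haven't moved, and the arm is clear.

```bash
python3 -c "
from h import *
print(workorder.sign_off())"
```

```text
the job is handed in; nothing more can be done
None
```

The stamped bin, which was the right-hand one, is now in the dispatch bay, and I have handed the job in at about 30 s of the 67 s allowed.

- **Inspection:** I pushed each bin square against the bar with the closed fingertips, left one first. I tipped it to about 67° (read from its front edge in the camera picture), held it while I looked, and let it down with the finger. The left bin's underside was plain blue. The right bin's showed the yellow stamp with its tick.
- **Placing:** I pushed the right bin along the bar from outside its right wall. I then seated it with a light push on the inside of its back wall.
- **Last checks:**
  - **Stamped bin:** the wrist view taken while seating it showed its back edge flush and square with the bar, within about 2 mm of the bay's middle. The scene and top views after I withdrew showed it flat in the bay.
  - **Plain bin:** it is flat against the bar, about 0.19 m left of the bay's middle.
  - **Other things:** the lens case and knob are where they were. The post holder, clamp fork and hex driver were not measured at the end, but the tool never went close to them.
  - **Arm:** it was clear of everything, and the forces I read stayed around 5 N or less.

No check failed or disagreed; `workorder.sign_off()` gives no verdict.

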